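# Feel for the heavy side of a vibrator shaft and hold it hanging down

## Robot

A 7-joint arm with a two-finger parallel gripper is mounted at the origin on a cart in front of the work surface, level with it; the furniture and walls round the work are solid. World frame = base frame: x ahead of the robot, y to its left, z up, the work surface at z = 0. Lengths are in m, angles in rad, forces in N, time in s.
With the tool pointing down it reaches from about 0.425 to 0.95 m from the base axis. Payload 4.7 kg.
Tool frame: the origin (TCP) lies between the finger pads; the fingertips stand 11 mm ahead of it and the grasp point (between the pads) lies 8 mm behind it; z points along the fingers, y is the line along which they close (so a half turn about z gives the same grasp; the last joint's range is limited). The gripper opens to 87 mm and grips with 3 to 60 N. Pads are 19 mm wide; open, the fingers measure 117 mm over their backs; the gripper's body (75 mm by 190 mm) begins 51 mm behind the grasp point.
Start: joints at [1.221, 0.469, -0.049, 1.532, 0.024, 1.141, -0.082], TCP at [0.213, -0.641, 0.234] pointing down, gripper open.
Joint ranges: [-2.59, 2.59], [-0.33, 1.99], [-1.39, 1.29], [0.1, 2.45], [-1.04, 4.18], [0.21, 1.99], [-2.66, 2.66]. Speed limits (rad/s): [2.57, 2.57, 3.14, 3.14, 3.14, 3.14, 3.14].

## Interface

Orientations are given as a rotation vector (axis times angle).
In Python, from cell import bot gives the robot as it stands. The module is installed in compiled form; this text tells all that it offers.
- The arm moves only by the tool jog_arm, never from a script. Its argument "moves" is a list of rows, each a list of 2 entries, a list of its own where there are three numbers: the shift along the tool's x, y, z in cm, then the turn, a rotation vector about the tool's x, y, z in degrees. In form: [[[tx, ty, tz], [ax, ay, az]], ...]. A call has 1 to 8 rows; each row shifts and turns the commanded pose from where the row before left it, along the tool's axes as they then stand; what a row does not reach is not made up. A row lasts 1/12 s, in which the tool goes at most 41.7 mm and 7.16 degrees, less where a joint would pass 70% of its speed; a pose out of reach is approached as far as the arm can. A call with a gripper value outside its range is refused whole. "jaw" is the finger opening in cm, from 0 to 8.7, set as the call begins (left out, the last holds). The fingers move at their own pace and stop on an object; the grip force is fixed at half the most. Time passes only in rows, so rows that do not move let the fingers close. It gives the time, the measured TCP pose, the force, the opening and the grip force at its end, in the units of the state.
- bot.get_obs(): the state, without advancing time (a new reading comes with each control period).
- bot.camera(name): name is "scene" or "top" or "wrist"; returns the picture (400x640x3 uint8, red, green, blue); there is no depth.
- bot.camera_params(name): a dict with "mtx" (3x3 intrinsics, pixels), "view" (4x4, takes a point from world to camera coordinates). Camera axes: x right, y down, z forward; pixel columns grow to the right and rows downward; lengths in m; the calibration is good to about 2 mm. A picture is of the moment at which its call begins: read the wrist's pose just before it. camera_params takes no time and is no camera call; for the wrist camera it gives the pose at the moment of the call.
- bot.sign_off(): hands the job in; it is judged then, once.
Trained networks look in the newest picture that a camera, given by its name, has taken for a name from the list of things; names that differ only in an ending like _2 or _b are one class to them, and where a whole thing is asked for, a point or a joint stands for the part that bears it (a point fixed in the world has none). Each returns a list of dicts, best first, with "p" (0 to 1); they miss things now and then, are a little off and sometimes report something else, mostly with a low value. They report only what shows in the picture. A call takes as long as a camera call.
- bot.silhouettes(query, camera): "pixels" (400x640 bool, what is visible of it) and "rect" ([centre column, centre row, width, height] in pixels, round what is visible of it).
The state is a dict: "time": time; "joint_pos": joint angles; "qd": joint speeds; "joint_efforts": joint torques, N m; "position": TCP position; "ee_rot": TCP orientation; "contact_force": force on the tool from outside, world axes, zero at the start; "moment": the same for the moment, N m; "width": opening from 0.0 (shut) to 1.0 (fully open); "finger_force": force on a finger pad.
Only numpy, scipy, OpenCV 4.12 (cv2) and the standard library are available. Lean on these libraries where they do the work, as an engineer would, in place of code of your own. Each camera call takes 0.05 s, during which the arm holds its last target. There are 200 camera calls.

## Task

The blue vibrator unit has to be pinned for transport with the off-centre weight inside it hanging down: first press the red stop button on its lid, then the yellow brake-release button, one at a time, and leave the green start button alone. Then take the handwheel by its revolving handle and turn it slowly through at least one full turn, feeling where the hidden weight has to be lifted and where it helps. Bring the heavy side straight down and finish there, still gripping the handle and holding the wheel still (do not let go at the end), with the grease tin and the hex keys beside the unit left where they lie.

Things in the scene. Friction and masses are not known exactly. Their poses are not given: they have to be found in the camera images.
- vibrator: blue round vibrator unit on a grey stand, 100 x 116 x 233 mm (x, y, z) without buttons and wheel, fixed on a black mat. Origin: centre of its underside, 3 mm above the bench. Shaft along its x, 140 mm above the origin, handwheel on the -x side. A hidden weight (about 0.75 kg, 40 mm off-centre) inside turns with the shaft; its angle to the handle is unknown
- shaft_end (a point): point on the shaft's axis in front of the handwheel, level with the handle's middle: centre of the vertical circle (radius 58 mm, in the y-z plane of vibrator) on which the handle's middle goes round. It lies 126 mm to the -x side of the unit's origin, 143 mm above the bench
- handle: black revolving handle, a round grip 25 mm thick and 92 mm long (straight part about 40 mm at its middle), parallel to the shaft, free to spin on its stud. Origin: its middle, 58 mm in front of the wheel's rim (58 mm radius, 11 mm thick) and 58 mm from the shaft's axis
- handwheel (a joint): angle of the handwheel, rad, no stops; 0 with the handle straight above the shaft, growing clockwise seen from the wheel's side (from the top the handle goes to the unit's -y). Seal drag of 0.42 Nm (7 N at the handle) keeps it wherever it is left; the hidden weight adds or takes off 0.23 to 0.36 Nm (4 to 6 N), as the sine of its angle from straight down
- stop_top (a point): top centre of the red stop button, the middle one on the lid: 21 mm diameter, in a black collar of 37 mm, spring travel 5 mm straight down, 5 N to the end; 257 mm above the bench. The three buttons stand 38 mm apart along the unit's y
- stop (a joint): travel of the red stop button, m: 0 out, 0.005 fully pressed
- brake_top (a point): top centre of the yellow brake-release button, on the unit's -y side of the red one; same size and spring
- brake (a joint): travel of the yellow brake-release button, m: 0 out, 0.005 fully pressed
- start_top (a point): top centre of the green start button, on the unit's +y side of the red one; same size and spring; not to be pressed
- start (a joint): travel of the green start button, m: 0 out
- fire_extinguisher: red fire extinguisher standing on the bench, 120 mm diameter, 400 mm high, fixed; origin at the centre of its foot
- grease_tin: flat round tin with a yellow lid, 76 mm diameter, 33 mm high, loose; origin at the centre of its underside
- hexkey_set: red folding hex key set, 27 x 95 x 30 mm, loose; origin at the centre of its underside

How it is judged:
By the outcome, as a careful person would: the job done as asked, in the order asked, and still so for the second after the job is handed in, while the arm keeps its last pose, push and grip.
It also fails if it takes over 67 s, if anything falls off the work surface, if the arm or the gripper's body presses on something with over 40 N, if the wrist force passes 120 N, or if a joint passes its speed limit or range.

## Working session

There is one attempt and no reset: what is moved stays moved. The work goes in short steps, Python scripts to look and compute and a tool call to move; the robot and the scene stay as the last step left them, time stands still between calls to the robot, and variables do not carry over. Pictures are saved under pics/ and viewed, at most 10 in all, crops included, and the job is handed in when it is done.

Besides the shell and the picture viewer there is one more tool, called after ">>>" by a JSON object that holds its "api" and its "payload". jog_arm: Moves the arm, as the interface text tells. Its arguments: {"type":"object","properties":{"moves":{"type":"array","items":{"type":"array"}},"jaw":{"type":"number"}},"required":["moves"]}

```bash
mkdir -p pics
cat > h.py <<'E'
import numpy as np, cv2
from cell import bot
from scipy.spatial.transform import Rotation as R
def snap(c,f):
    im=bot.camera(c); cv2.imwrite('pics/'+f,im[:,:,::-1].copy()); return im
def ray(c,uv):
    P=bot.camera_params(c); K=np.array(P['mtx']);V=np.array(P['view'])
    d=V[:3,:3].T@np.linalg.solve(K,[uv[0],uv[1],1]); o=-V[:3,:3].T@V[:3,3]
    return o,d
def onz(c,uv,z):
    o,d=ray(c,uv); return o+d*(z-o[2])/d[2]
def proj(c,p):
    P=bot.camera_params(c); q=np.array(P['view'])@np.r_[p,1]; q=np.array(P['mtx'])@q[:3]; return q[:2]/q[2]
def tri(obs):
    A=0;b=0
    for o,d in obs:
        d=d/np.linalg.norm(d);M=np.eye(3)-np.outer(d,d);A=A+M;b=b+M@o
    return np.linalg.solve(A,b)
E
python3 - <<'E'
from h import *
a=snap('scene','s1.png');b=snap('top','t1.png')
o=bot.get_obs();print(o['position'],o['ee_rot'],o['width'],o['time'])
for c in('scene','top'):
    P=bot.camera_params(c);print(c,-np.array(P['view'])[:3,:3].T@np.array(P['view'])[:3,3])
    for q in('vibrator','handle','handwheel','stop_top','brake_top','start_top','fire_extinguisher','grease_tin','hexkey_set'):
        for s in bot.silhouettes(q,c)[:2]:
            print(c,q,round(s['p'],2),np.round(s['rect'],1))
E
```

```text
[ 0.21271192 -0.64006325  0.23260033] [-3.09955381e+00 -5.01675628e-01  5.72613577e-04] 1.0001943501695092 0.1
scene [1.34736278 0.10493401 0.57683563]
scene vibrator 0.89 [286.6 245.6  86.1 134.1]
scene handle 0.64 [409.1 266.8  25.8  22.2]
scene handle 0.44 [303.9 179.9  11.3   7.1]
scene handwheel 0.78 [251.8 230.8  12.7  48.7]
scene stop_top 0.45 [286.7 183.9  10.2  13.4]
scene brake_top 0.49 [271.5 188.6   8.4   8.8]
scene start_top 0.57 [305.  180.8   8.8   1.8]
scene hexkey_set 0.63 [408.6 266.5  20.1  17.8]
scene hexkey_set 0.48 [289.  184.2  11.2   9.8]
top [ 0.43620832 -0.21404101  1.08337383]
top vibrator 0.71 [340.1 173.   91.9  78. ]
top handle 0.91 [367.9 202.3  33.6  26.4]
top handle 0.7 [289.1 237.5  29.9  28.4]
top handwheel 0.6 [362.6 186.2  46.8  52.7]
top stop_top 0.44 [326.  163.8  11.7  13.6]
top brake_top 0.19 [361.1 188.5  45.5  50. ]
top start_top 0.66 [317.8 182.4  16.3  12.2]
top fire_extinguisher 0.56 [326.4 160.9  13.9  12.8]
top grease_tin 0.7 [288.4 235.9  28.3  29.9]
top hexkey_set 0.66 [249.4 245.4  30.   29.9]
```

View pics/s1.png

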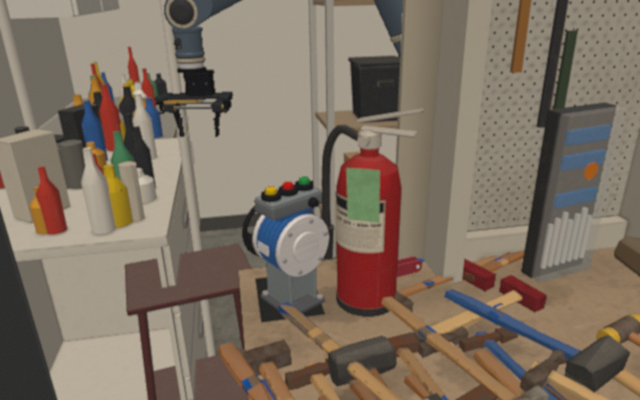

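View pics/t1.png

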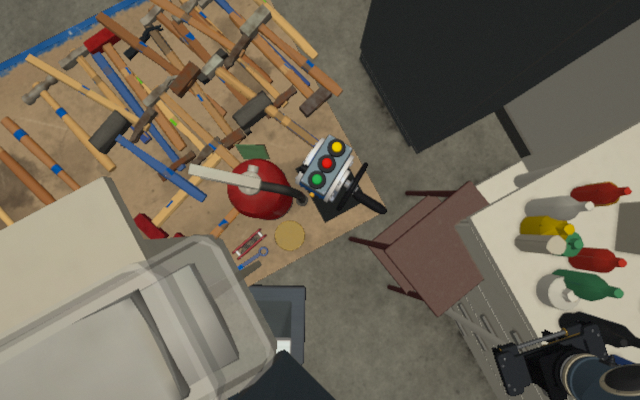

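The top view shows green (317,180), red (327,163) and yellow (337,147). The handle runs out from the wheel to about (382,210), and the extinguisher stands at (262,188), close on the green side.

```bash
cat > hsv.py <<'E'
from h import *
def blobs(im,box):
    u0,v0,u1,v1=box; h=cv2.cvtColor(im,cv2.COLOR_RGB2HSV); r={}
    for n,l,u in(('red',(0,150,90),(6,255,255)),('yel',(20,150,110),(32,255,255)),('grn',(45,130,60),(80,255,255))):
        m=cv2.inRange(h,l,u)
        if n=='red': m|=cv2.inRange(h,(174,150,90),(180,255,255))
        k=np.zeros_like(m);k[v0:v1,u0:u1]=m[v0:v1,u0:u1]
        _,_,st,ce=cv2.connectedComponentsWithStats(k); 
        if len(st)>1:
            i=1+np.argmax(st[1:,4]); r[n]=(ce[i],st[i])
    return r
E
python3 - <<'E'
from hsv import *
a=cv2.imread('pics/t1.png')[:,:,::-1].copy(); b=cv2.imread('pics/s1.png')[:,:,::-1].copy()
bt=blobs(a,(305,135,350,192)); bs=blobs(b,(260,172,316,200))
T={}
for n in bt:
    T[n]=onz('top',bt[n][0],.255);print(n,bt[n][0],bt[n][1],T[n], 'scene' ,bs[n][0] if n in bs else None, 'pred',proj('scene',T[n]))
y=T['grn']-T['yel'];y/=np.linalg.norm(y);print('yaxis',y,np.linalg.norm(T['grn']-T['yel']))
x=np.array([y[1],-y[0],0]);S=T['red']-0.126*x;print('x',x,'shaft_end',S[:2], 'yaw',np.degrees(np.arctan2(x[1],x[0])))
for th in np.radians(range(0,360,30)):
    p=np.r_[S[:2],.143]+.058*(-np.sin(th)*y*np.r_[1,1,0]+np.cos(th)*np.r_[0,0,1])
    print(round(np.degrees(th)),p.round(3),[proj('top',p+s*x).round(0) for s in(-.046,0,.046)])
for n,p in (('tin',(289,236)),('hex',(249,243)),('ext',(262,188)),('corner',(385,207))): print(n,onz('top',p,0.03))
E
python3 - <<'E'
import cv2
a=cv2.imread('pics/t1.png')[120:260,230:400];b=cv2.imread('pics/s1.png')[160:330,225:345]
a=cv2.resize(a,None,fx=2.5,fy=2.5,interpolation=2);b=cv2.resize(b,(282,400),interpolation=2)
a=cv2.copyMakeBorder(a,0,400-a.shape[0],0,0,0);cv2.imwrite('pics/c1.png',cv2.hconcat([a,b]))
E
```

```text
red [326.5        162.62222222] [322 158  10  11  90] [ 0.56346855 -0.23534207  0.255     ] scene [287.49333333 185.61333333] pred [287.59649434 183.16510439]
yel [336.5 146.5] [332 142  10  10  88] [ 0.59634085 -0.25458821  0.255     ] scene [270.31168831 190.57142857] pred [270.48850957 188.3704923 ]
grn [316.5 179. ] [312 174  10  11  90] [ 0.53027172 -0.21621566  0.255     ] scene [303.76666667 181.        ] pred [303.88573398 178.14542497]
yaxis [-0.86473304  0.50223179  0.        ] 0.07640407183162261
x [0.50223179 0.86473304 0.        ] shaft_end [ 0.50018734 -0.34429843] yaw 59.852235974726945
0 [ 0.5   -0.344  0.201] [array([395., 209.]), array([377., 198.]), array([358., 186.])]
30 [ 0.525 -0.359  0.193] [array([402., 197.]), array([383., 186.]), array([365., 175.])]
60 [ 0.544 -0.37   0.172] [array([405., 190.]), array([387., 179.]), array([369., 168.])]
90 [ 0.55  -0.373  0.143] [array([404., 188.]), array([386., 177.]), array([369., 167.])]
120 [ 0.544 -0.37   0.114] [array([399., 192.]), array([382., 182.]), array([365., 171.])]
150 [ 0.525 -0.359  0.093] [array([393., 200.]), array([376., 190.]), array([360., 180.])]
180 [ 0.5   -0.344  0.085] [array([386., 211.]), array([370., 201.]), array([353., 191.])]
210 [ 0.475 -0.33   0.093] [array([380., 221.]), array([364., 211.]), array([347., 201.])]
240 [ 0.457 -0.319  0.114] [array([377., 229.]), array([360., 219.]), array([343., 208.])]
270 [ 0.45  -0.315  0.143] [array([377., 232.]), array([360., 221.]), array([342., 211.])]
300 [ 0.457 -0.319  0.172] [array([381., 229.]), array([363., 218.]), array([345., 207.])]
330 [ 0.475 -0.33   0.193] [array([388., 221.]), array([369., 209.]), array([351., 198.])]
tin [ 0.4111574  -0.15143564  0.03      ]
hex [ 0.39161194 -0.05240724  0.03      ]
ext [ 0.52981767 -0.08044086  0.03      ]
corner [ 0.48914076 -0.39075249  0.03      ]
```

View pics/c1.png

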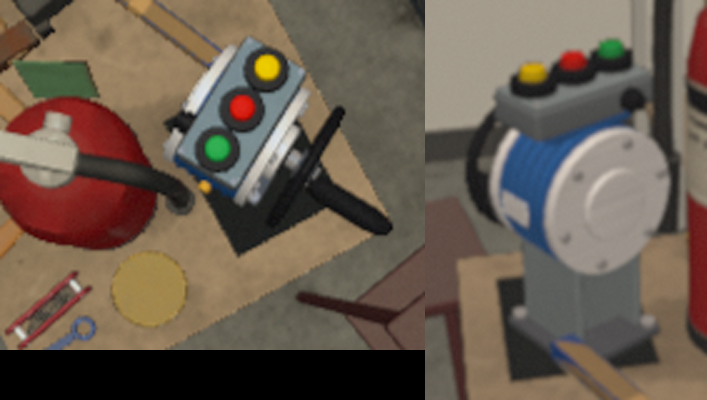

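The crop shows the handle near the bottom of its circle, with its tip at about (385,211) in the top picture. The unit's yaw is about 60°. I'll lift the arm, carry it over the buttons, and turn the hand's long side away from the extinguisher.

>>> {"api": "jog_arm", "payload": {"moves": [[[0,0,-3.5],[0,0,0]],[[0,0,-3.5],[0,0,0]],[[0,0,-3.5],[0,0,0]],[[0,0,-3.5],[0,0,0]],[[3.28,-1.96,0],[0,0,0]],[[3.28,-1.96,0],[0,0,0]],[[3.28,-1.96,0],[0,0,0]],[[3.28,-1.96,0],[0,0,0]]], "jaw": 0}}

```text
time: 1.67
position: [0.3135, -0.5234, 0.3739]
ee_rot: [3.101, 0.501, 0.001]
contact_force: [-0.5, -0.6, 0.1]
width: 0.481
finger_force: 0.0
```

>>> {"api": "jog_arm", "payload": {"moves": [[[3.28,-1.96,0],[0,0,0]],[[3.28,-1.96,0],[0,0,0]],[[3.28,-1.96,0],[0,0,0]],[[3.28,-1.96,0],[0,0,0]],[[3.28,-1.96,0],[0,0,0]],[[3.28,-1.96,0],[0,0,0]],[[3.28,-1.96,0],[0,0,0]],[[0,0,0],[0,0,0]]]}}

```text
time: 2.33
position: [0.4931, -0.3131, 0.3738]
ee_rot: [-3.094, -0.523, -0.007]
contact_force: [0.4, 0.5, 0.6]
width: 0.011
finger_force: 0.0
```

>>> {"api": "jog_arm", "payload": {"moves": [[[0,0,0],[0,0,-7]],[[0,0,0],[0,0,-7]],[[0,0,0],[0,0,-7]],[[0,0,0],[0,0,-7]],[[0,0,0],[0,0,-7]],[[0,0,0],[0,0,-7]],[[0,0,0],[0,0,-7]],[[0,0,0],[0,0,-7]]]}}

```text
time: 3.0
position: [0.4871, -0.3224, 0.3736]
ee_rot: [2.497, 1.906, -0.0]
contact_force: [-0.5, 0.7, -0.2]
width: 0.007
finger_force: 0.0
```

>>> {"api": "jog_arm", "payload": {"moves": [[[0,0,0],[0,0,-7]],[[0,0,0],[0,0,-7]],[[0,0,0],[0,0,-7]],[[0,0,0],[0,0,-7]],[[0,0,0],[0,0,-7]],[[0,0,0],[0,0,-7]],[[0,0,0],[0,0,-7]],[[0,0,0],[0,0,-7]]]}}

```text
time: 3.67
position: [0.4871, -0.3224, 0.3736]
ee_rot: [1.31, 2.855, -0.0]
contact_force: [-0.1, -0.4, -0.3]
width: 0.005
finger_force: 0.0
```

Run:
```python
from hsv import *
o=bot.get_obs();M=R.from_rotvec(o['ee_rot']).as_matrix();print(o['time'],o['position'],M.round(3).tolist(),o['joint_pos'])
im=snap('wrist','w1.png')
for n,(c,s) in blobs(im,(0,0,640,400)).items(): print(n,c,s,onz('wrist',c,.257))
P=bot.camera_params('wrist');V=np.array(P['view']);print(-V[:3,:3].T@V[:3,3],[proj('wrist',p) for p in((.5635,-.2353,.257),(.5963,-.2546,.257),(.5303,-.2162,.257),(.5,-.344,.085))])
```

```text
3.6667 [ 0.48706792 -0.32240751  0.37361104] [[-0.652, 0.758, 0.0], [0.758, 0.652, -0.0], [-0.0, -0.0, -1.0]] [ 0.92592106  0.27454927 -0.52921977  1.53181201  0.1402396   1.37309474
  1.09612517]
red [456.35775916  33.18581968] [ 387    0  172   83 7997] [ 0.48111579 -0.14687674  0.257     ]
yel [291.40254411 325.58924908] [ 120  306  330   28 4874] [ 0.55855232 -0.44893412  0.257     ]
grn [433.52304609 140.22645291] [421 129  26  24 499] [ 0.52963506 -0.21688533  0.257     ]
[ 0.43693904 -0.26496787  0.52436952] [array([444.04776901, 180.23502706]), array([452.36953212, 217.37159531]), array([434.61220697, 140.1320226 ]), array([315.61214437, 181.26359528])]
```

View pics/w1.png

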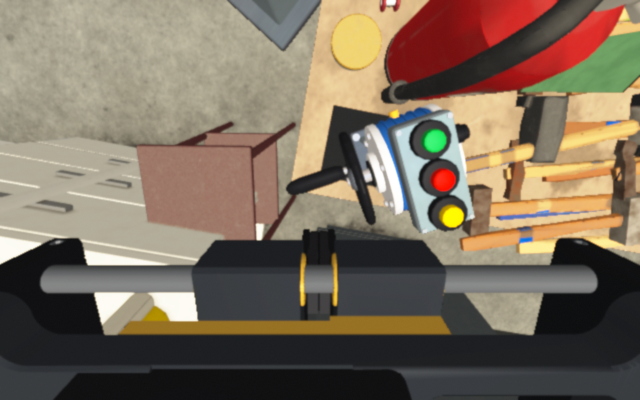

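The wrist view confirms the buttons: green (434,140), red (444,180), yellow (453,216), within about 1 mm of my estimate. The camera side points at the extinguisher, so I'll move over red and turn that side away.

>>> {"api": "jog_arm", "payload": {"moves": [[[0.27,1.91,0],[0,0,0]],[[0.27,1.91,0],[0,0,0]],[[0.27,1.91,0],[0,0,0]],[[0.27,1.91,0],[0,0,0]],[[0.27,1.91,0],[0,0,0]],[[0.27,1.91,0],[0,0,0]],[[0,0,0],[0,0,7]],[[0,0,0],[0,0,7]]]}}

```text
time: 4.38
position: [0.5648, -0.2341, 0.3734]
ee_rot: [-1.663, -2.665, -0.001]
contact_force: [-0.4, -0.9, -0.4]
width: 0.005
finger_force: 0.0
```

>>> {"api": "jog_arm", "payload": {"moves": [[[0,0,0],[0,0,7]],[[0,0,0],[0,0,7]],[[0,0,0],[0,0,7]],[[0,0,0],[0,0,7]],[[0,0,0],[0,0,7]],[[0,0,0],[0,0,7]],[[0,0,0],[0,0,7]],[[0,0,0],[0,0,7]]]}}

```text
time: 5.05
position: [0.5639, -0.2358, 0.3736]
ee_rot: [2.722, 1.568, -0.0]
contact_force: [-0.1, 0.2, 0.4]
width: 0.008
finger_force: 0.0
```

>>> {"api": "jog_arm", "payload": {"moves": [[[0,0,0],[0,0,7]],[[0,0,0],[0,0,7]],[[0,0,0],[0,0,7]],[[0,0,0],[0,0,7]],[[0,0,0],[0,0,7]],[[0,0,0],[0,0,7]],[[0,0,0],[0,0,7]],[[0,0,0],[0,0,7]]]}}

```text
time: 5.72
position: [0.564, -0.2357, 0.3736]
ee_rot: [3.14, 0.106, 0.0]
contact_force: [-0.5, 1.0, 1.0]
width: 0.003
finger_force: 0.0
```

>>> {"api": "jog_arm", "payload": {"moves": [[[0,0,0],[0,0,7]],[[0,0,0],[0,0,7]],[[0,0,0],[0,0,7]],[[0,0,0],[0,0,7]],[[0,0,0],[0,0,7]],[[0,0,0],[0,0,0]]]}}

```text
time: 6.22
position: [0.5639, -0.2358, 0.3736]
ee_rot: [3.028, -0.836, 0.0]
contact_force: [-0.6, 0.3, -0.1]
width: 0.01
finger_force: 0.0
```

Run:
```python
from hsv import *
o=bot.get_obs();M=R.from_rotvec(o['ee_rot']).as_matrix();print(o['time'],o['position'],M.round(3).tolist(),o['joint_pos'])
print('to red',M.T@(np.array([.5635,-.2353,.257])-o['position'])*100,'red-yel',M.T@np.array([.0328,-.0193,0])*100)
im=snap('wrist','w2.png')
for n,(c,s) in blobs(im,(0,0,640,240)).items(): print(n,c,s,onz('wrist',c,.257))
```

```text
6.2167 [ 0.56394907 -0.23578531  0.37360375] [[0.858, -0.513, -0.0], [-0.513, -0.858, -0.0], [0.0, 0.0, -1.0]] [ 0.41769976  0.28345797 -0.11934649  1.48750765  0.03427955  1.37258501
 -1.81325335]
to red [-0.06502516 -0.02186491 11.66036091] red-yel [ 3.80560188e+00 -2.63454286e-02  5.08007303e-04]
red [264.85046729 212.04927782] [ 230  191   61   49 1177] [ 0.57719082 -0.18511391  0.257     ]
yel [316.73245614 155.44736842] [305 144  24  24 456] [ 0.59823013 -0.25452874  0.257     ]
grn [317.94387755 228.02040816] [308 221  20  19 196] [ 0.53777635 -0.22004355  0.257     ]
```

>>> {"api": "jog_arm", "payload": {"moves": [[[-0.05,0,3],[0,0,0]],[[0,0,3],[0,0,0]],[[0,0,3],[0,0,0]],[[0,0,1],[0,0,0]],[[0,0,0.5],[0,0,0]],[[0,0,0.2],[0,0,0]],[[0,0,0.2],[0,0,0]],[[0,0,0],[0,0,0]]]}}

```text
time: 6.93
position: [0.5645, -0.2357, 0.2664]
ee_rot: [3.03, -0.829, 0.005]
contact_force: [-1.3, 0.2, 3.5]
width: 0.004
finger_force: 1.4
```

>>> {"api": "jog_arm", "payload": {"moves": [[[0,0,0.15],[0,0,0]],[[0,0,0.15],[0,0,0]],[[0,0,0.1],[0,0,0]],[[0,0,0],[0,0,0]]]}}

```text
time: 7.27
position: [0.5645, -0.2357, 0.2634]
ee_rot: [3.03, -0.829, 0.006]
contact_force: [-2.2, 0.6, 10.9]
width: 0.005
finger_force: 5.4
```

>>> {"api": "jog_arm", "payload": {"moves": [[[0,0,0.12],[0,0,0]],[[0,0,0],[0,0,0]],[[0,0,0],[0,0,0]]]}}

```text
time: 7.52
position: [0.5646, -0.2357, 0.2632]
ee_rot: [3.029, -0.829, 0.007]
contact_force: [-4.5, 1.6, 14.5]
width: 0.005
finger_force: 7.5
```

>>> {"api": "jog_arm", "payload": {"moves": [[[0,0,-1.3],[0,0,0]],[[0,0,-1.5],[0,0,0]],[[2,0,0],[0,0,0]],[[1.85,0,0],[0,0,0]],[[0,0,0],[0,0,0]],[[0,0,0],[0,0,0]]]}}

```text
time: 8.02
position: [0.5972, -0.2552, 0.2868]
ee_rot: [-3.03, 0.83, -0.0]
contact_force: [0.0, 0.0, 0.3]
width: 0.008
finger_force: 0.0
```

Run:
```python
from hsv import *
o=bot.get_obs();M=R.from_rotvec(o['ee_rot']).as_matrix();print(o['time'],o['position'],M[:,2])
print('to yel',M.T@(np.array([.597,-.2546,.257])-o['position'])*100)
```

```text
8.0167 [ 0.59722663 -0.25522765  0.28682383] [ 6.61231426e-05  1.03425770e-04 -9.99999992e-01]
to yel [-0.05149433 -0.04209173  2.98238767]
```

>>> {"api": "jog_arm", "payload": {"moves": [[[0,0,1.2],[0,0,0]],[[0,0,0.5],[0,0,0]],[[0,0,0.3],[0,0,0]],[[0,0,0.3],[0,0,0]],[[0,0,0.3],[0,0,0]],[[0,0,0.2],[0,0,0]],[[0,0,0],[0,0,0]],[[0,0,0],[0,0,0]]]}}

```text
time: 8.68
position: [0.5959, -0.2543, 0.2633]
ee_rot: [-3.03, 0.829, -0.0]
contact_force: [-7.9, 3.5, 16.7]
width: 0.006
finger_force: 8.4
```

Run:
```python
from h import *
o=bot.get_obs();print(o['time'],o['position'],o['contact_force'])
```

```text
8.6833 [ 0.5959217  -0.25430969  0.26326358] [-7.85062055  3.47655814 16.74092365]
```

>>> {"api": "jog_arm", "payload": {"moves": [[[0,0,-2],[0,0,0]],[[0,0,-3],[0,0,0]],[[0,0,-3],[0,0,0]],[[0,0,-2],[0,0,0]],[[-0.33,1.92,0],[0,0,0]],[[-0.33,1.92,0],[0,0,0]],[[-0.33,1.92,0],[0,0,0]],[[-0.33,1.92,0],[0,0,0]]]}}

```text
time: 9.35
position: [0.5457, -0.3148, 0.3593]
ee_rot: [3.03, -0.829, 0.001]
contact_force: [-0.9, -0.6, 0.3]
width: 0.004
finger_force: 0.0
```

>>> {"api": "jog_arm", "payload": {"moves": [[[-0.33,1.92,0],[0,0,0]],[[-0.33,1.92,0],[0,0,0]],[[-0.33,1.92,0],[0,0,0]],[[-0.33,1.92,0],[0,0,0]],[[-0.33,1.92,0],[0,0,0]],[[-0.33,1.92,0],[0,0,0]],[[-0.33,1.92,0],[0,0,0]],[[0,0,0],[0,0,-7]]], "jaw": 8.7}}

```text
time: 10.02
position: [0.454, -0.4226, 0.3592]
ee_rot: [3.07, -0.651, -0.002]
contact_force: [-0.5, -0.1, -0.3]
width: 0.53
finger_force: 0.0
```

>>> {"api": "jog_arm", "payload": {"moves": [[[0,0,0],[0,0,-7]],[[0,0,0],[0,0,-7]],[[0,0,0],[0,0,-7]],[[0,0,0],[0,0,-7]],[[0,0,0],[0,0,-7]],[[0,0,0],[0,0,-7]],[[0,0,0],[0,0,-7]],[[0,0,0],[0,0,-7]]]}}

```text
time: 10.68
position: [0.4579, -0.4182, 0.3591]
ee_rot: [3.014, 0.885, 0.0]
contact_force: [0.3, -0.4, -0.0]
width: 0.992
finger_force: 0.0
```

>>> {"api": "jog_arm", "payload": {"moves": [[[0,0,0],[0,0,-7]],[[0,0,0],[0,0,-7]],[[0,0,0],[0,0,-7]],[[0,0,0],[0,0,-7]],[[0,0,0],[0,6,0]],[[0,0,0],[0,6,0]],[[0,0,0],[0,6,0]],[[0,0,0],[0,6,0]]]}}

```text
time: 11.35
position: [0.4581, -0.4185, 0.3602]
ee_rot: [-2.492, -1.45, -0.537]
contact_force: [0.3, -0.4, -1.6]
width: 1.001
finger_force: 0.0
```

>>> {"api": "jog_arm", "payload": {"moves": [[[0,0,0],[0,6,0]],[[0,0,0],[0,0,0]]]}}

```text
time: 11.52
position: [0.4541, -0.4229, 0.3557]
ee_rot: [-2.431, -1.397, -0.648]
contact_force: [-1.5, -1.3, -1.4]
width: 1.0
finger_force: 0.0
```

```bash
cat >> h.py <<'E'
XU=np.array([.5022,.8647,0]);YU=np.array([-.8647,.5022,0]);ZU=np.array([0,0,1.])
def hand(th,S=np.array([.5002,-.3443,.143])):
    return S+.058*(-np.sin(th)*YU+np.cos(th)*ZU)
def st():
    o=bot.get_obs();return o,np.array(o['position']),R.from_rotvec(o['ee_rot']).as_matrix()
E
python3 - <<'E'
from h import *
o,p,M=st();print(o['time'],p,M.round(3).tolist(),o['joint_pos'].round(2))
im=snap('wrist','w3.png')
for s in bot.silhouettes('handle','wrist')[:2]: print(s['p'],s['rect'])
for th in (150,165,180,195,210):
    h=hand(np.radians(th)); print(th,[proj('wrist',h+s*XU).round(0) for s in(-.046,0,.046)])
E
```

```text
11.5167 [ 0.45406465 -0.42293136  0.3556606 ] [[0.437, 0.865, 0.247], [0.747, -0.502, 0.435], [0.5, -0.005, -0.866]] [ 1.13  0.43 -0.33  1.42 -0.36  1.48  0.36]
0.92 [317.3, 205.0, 16.2, 58.4]
0.75 [353.2, 54.0, 18.3, 21.1]
150 [array([338., 236.]), array([338., 205.]), array([338., 176.])]
165 [array([329., 237.]), array([329., 206.]), array([329., 177.])]
180 [array([318., 237.]), array([319., 206.]), array([319., 177.])]
195 [array([308., 237.]), array([309., 206.]), array([309., 177.])]
210 [array([298., 236.]), array([299., 205.]), array([300., 176.])]
```

View pics/w3.png

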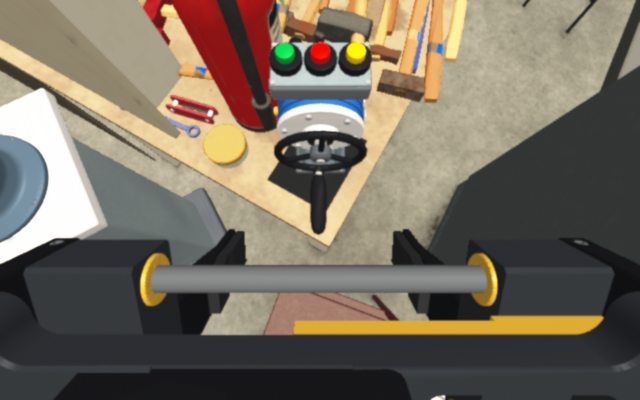

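The wrist view shows the handle at (317,205), so its angle is about 181°, near the bottom. The gripper is lined up with the wheel at (320,150).

Run:
```python
from h import *
o,p,M=st();h=hand(np.radians(181.5));z=M[:,2]
a=h-.1*z;print(h,(M.T@(a-p)*100).round(2),(M.T@(h+.008*z-a)*100).round(2))
```

```text
[ 0.49888716 -0.34353753  0.08501988] [-6.16 -0.09 17.98] [ 0.   0.  10.8]
```

>>> {"api": "jog_arm", "payload": {"moves": [[[-0.77,0,2.25],[0,0,0]],[[-0.77,0,2.25],[0,0,0]],[[-0.77,0,2.25],[0,0,0]],[[-0.77,0,2.25],[0,0,0]],[[-0.77,0,2.25],[0,0,0]],[[-0.77,0,2.25],[0,0,0]],[[-0.77,0,2.25],[0,0,0]],[[-0.77,-0.1,2.25],[0,0,0]]]}}

```text
time: 12.28
position: [0.4773, -0.3838, 0.1731]
ee_rot: [-2.425, -1.419, -0.649]
contact_force: [0.3, 0.5, 0.1]
width: 1.0
finger_force: 0.0
```

>>> {"api": "jog_arm", "payload": {"moves": [[[0,0,1.8],[0,0,0]],[[0,0,1.8],[0,0,0]],[[0,0,1.8],[0,0,0]],[[0,0,0],[0,0,0]]]}}

```text
time: 12.62
position: [0.4898, -0.3571, 0.1246]
ee_rot: [-2.417, -1.417, -0.647]
contact_force: [-0.4, 0.9, -0.4]
width: 0.997
finger_force: 0.0
```

Run:
```python
from h import *
o,p,M=st();h=hand(np.radians(181.5));z=M[:,2];print(o['time'],p,M.round(3).tolist(),o['joint_pos'].round(2))
print((M.T@(h+.008*z-p)*100).round(2))
im=snap('wrist','w4.png')
for s in bot.silhouettes('handle','wrist')[:2]: print(s['p'],s['rect'])
for th in (165,180,195):
    h=hand(np.radians(th)); print(th,[proj('wrist',h+s*XU).round(0) for s in(-.046,0,.046)])
```

```text
12.6167 [ 0.48976597 -0.35711077  0.12459316] [[0.423, 0.873, 0.242], [0.755, -0.488, 0.439], [0.501, -0.003, -0.865]] [ 1.06  0.6  -0.36  1.73 -0.37  1.01  0.45]
[-0.57  0.15  5.04]
0.66 [318.2, 237.1, 38.9, 133.6]
0.27 [152.0, 119.0, 85.8, 81.7]
165 [array([341., 298.]), array([341., 229.]), array([340., 167.])]
180 [array([318., 298.]), array([319., 229.]), array([320., 168.])]
195 [array([296., 298.]), array([298., 229.]), array([300., 167.])]
```

View pics/w4.png

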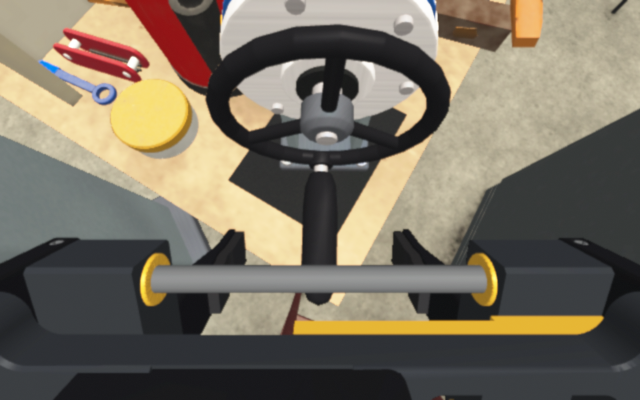

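The handle's axis is centred between the fingers at column 319. I'll go in and close.

>>> {"api": "jog_arm", "payload": {"moves": [[[-0.19,0.04,1.7],[0,0,0]],[[-0.19,0.04,1.7],[0,0,0]],[[-0.19,0.04,1.65],[0,0,0]],[[0,0,0],[0,0,0]]]}}

```text
time: 13.05
position: [0.4998, -0.3437, 0.0787]
ee_rot: [-2.423, -1.413, -0.649]
contact_force: [-0.3, -0.3, -0.4]
width: 1.0
finger_force: 0.0
```

>>> {"api": "jog_arm", "payload": {"moves": [[[0,0,0],[0,0,0]],[[0,0,0],[0,0,0]],[[0,0,0],[0,0,0]],[[0,0,0],[0,0,0]],[[0,0,0],[0,0,0]],[[0,0,0],[0,0,0]],[[0,0,0],[0,0,0]],[[0,0,0],[0,0,0]]], "jaw": 0}}

```text
time: 13.72
position: [0.4997, -0.3454, 0.0794]
ee_rot: [-2.426, -1.411, -0.65]
contact_force: [-0.5, -0.6, -0.5]
width: 0.478
finger_force: 0.0
```

>>> {"api": "jog_arm", "payload": {"moves": [[[0,0,0],[0,0,0]],[[0,0,0],[0,0,0]],[[0,0,0],[0,0,0]],[[0,0,0],[0,0,0]],[[0,0,0],[0,0,0]],[[0,0,0],[0,0,0]]]}}

```text
time: 14.22
position: [0.4978, -0.3441, 0.0787]
ee_rot: [-2.422, -1.41, -0.646]
contact_force: [-5.0, 1.6, 1.0]
width: 0.279
finger_force: 30.0
```

Run:
```python
from h import *
o,p,M=st();z=M[:,2];g=p-.008*z;print(o['time'],p,M.round(3).tolist(),o['joint_pos'].round(2),o['contact_force'],o['moment'],o['width'])
d=g-np.array([.5002,-.3443,.143]);print('grasp in unit axes rel shaft_end',d@XU,d@YU,d[2])
```

```text
14.2167 [ 0.49776365 -0.34414745  0.07874922] [[0.428, 0.87, 0.243], [0.752, -0.493, 0.438], [0.501, -0.004, -0.866]] [ 1.04  0.65 -0.37  1.77 -0.37  0.91  0.47] [-4.95742414  1.61253617  0.96647944] [-0.04783789  1.08168611  0.54489058] 0.27851630892833573
grasp in unit axes rel shaft_end -0.005095595333129075 0.00210838246284526 -0.05732537767436874
```

```bash
cat > tab.py <<'E'
import sys; from h import *
def table(a0,a1,step,rows=8):
    o,p,M=st(); B=np.array([[.433,.8647,.251],[.7488,-.5022,.4324],[.5,0,-.866]])
    B=M if len(sys.argv)>1 and sys.argv[1]=='m' else B
    c=np.zeros(3); A0=hand(np.radians(a0))
    n=int(round((a1-a0)/step))
    for i in range(n):
        t=M.T@(hand(np.radians(a0+(i+1)*step))-A0)*100
        r=np.round((t-c)/rows,2); c=c+r*rows; print(a0+(i+1)*step,r.tolist(),(t-c).round(2).tolist())
E
python3 -c "
from tab import *
table(181,541,15)"
```

```text
196 [0.02, -0.19, -0.02] [-0.04, 0.02, -0.02]
211 [0.03, -0.17, -0.07] [0.04, -0.01, 0.03]
226 [0.06, -0.15, -0.1] [0.04, 0.0, 0.03]
241 [0.08, -0.11, -0.13] [0.01, -0.02, 0.02]
256 [0.09, -0.07, -0.15] [0.0, -0.03, 0.01]
271 [0.09, -0.03, -0.16] [0.04, 0.04, -0.01]
286 [0.1, 0.03, -0.16] [-0.02, 0.01, -0.03]
301 [0.08, 0.08, -0.16] [0.03, -0.03, 0.04]
316 [0.08, 0.11, -0.12] [-0.02, 0.03, -0.04]
331 [0.05, 0.16, -0.1] [0.02, -0.04, -0.03]
346 [0.04, 0.17, -0.06] [-0.03, 0.01, -0.04]
361 [0.01, 0.19, -0.03] [-0.04, -0.01, 0.04]
376 [-0.02, 0.19, 0.03] [0.0, -0.03, -0.02]
391 [-0.04, 0.17, 0.06] [0.01, 0.0, 0.01]
406 [-0.06, 0.15, 0.1] [0.01, -0.01, 0.01]
421 [-0.08, 0.11, 0.13] [0.03, 0.02, 0.02]
436 [-0.08, 0.07, 0.15] [-0.04, 0.02, 0.03]
451 [-0.1, 0.02, 0.17] [0.01, 0.03, -0.03]
466 [-0.09, -0.02, 0.16] [-0.02, -0.02, -0.01]
481 [-0.09, -0.08, 0.15] [0.01, 0.02, -0.0]
496 [-0.07, -0.11, 0.13] [-0.02, -0.04, -0.01]
511 [-0.06, -0.16, 0.1] [0.02, 0.03, -0.02]
526 [-0.03, -0.17, 0.06] [-0.01, -0.02, -0.0]
541 [-0.01, -0.19, 0.02] [0.0, 0.0, -0.0]
```

>>> {"api": "jog_arm", "payload": {"moves": [[[0.02,-0.19,-0.02],[0,0,0]],[[0.02,-0.19,-0.02],[0,0,0]],[[0.02,-0.19,-0.02],[0,0,0]],[[0.02,-0.19,-0.02],[0,0,0]],[[0.02,-0.19,-0.02],[0,0,0]],[[0.02,-0.19,-0.02],[0,0,0]],[[0.02,-0.19,-0.02],[0,0,0]],[[0.02,-0.19,-0.02],[0,0,0]]]}}

```text
time: 14.88
position: [0.486, -0.3374, 0.0813]
ee_rot: [-2.426, -1.411, -0.649]
contact_force: [0.1, 0.2, -7.9]
width: 0.278
finger_force: 30.0
```

>>> {"api": "jog_arm", "payload": {"moves": [[[0.03,-0.17,-0.07],[0,0,0]],[[0.03,-0.17,-0.07],[0,0,0]],[[0.03,-0.17,-0.07],[0,0,0]],[[0.03,-0.17,-0.07],[0,0,0]],[[0.03,-0.17,-0.07],[0,0,0]],[[0.03,-0.17,-0.07],[0,0,0]],[[0.03,-0.17,-0.07],[0,0,0]],[[0.03,-0.17,-0.07],[0,0,0]]]}}

```text
time: 15.55
position: [0.474, -0.3305, 0.0875]
ee_rot: [-2.424, -1.411, -0.649]
contact_force: [-2.4, 1.9, -8.7]
width: 0.276
finger_force: 30.0
```

>>> {"api": "jog_arm", "payload": {"moves": [[[0.06,-0.15,-0.1],[0,0,0]],[[0.06,-0.15,-0.1],[0,0,0]],[[0.06,-0.15,-0.1],[0,0,0]],[[0.06,-0.15,-0.1],[0,0,0]],[[0.06,-0.15,-0.1],[0,0,0]],[[0.06,-0.15,-0.1],[0,0,0]],[[0.06,-0.15,-0.1],[0,0,0]],[[0.06,-0.15,-0.1],[0,0,0]]]}}

```text
time: 16.22
position: [0.4637, -0.3244, 0.0972]
ee_rot: [-2.424, -1.411, -0.65]
contact_force: [-3.9, 3.7, -7.7]
width: 0.276
finger_force: 30.0
```

```bash
cat > an.py <<'E'
from h import *
def an(p,rv,F):
    M=R.from_rotvec(rv).as_matrix();g=np.array(p)-.008*M[:,2];d=g-np.array([.5002,-.3443,.143])
    y,z=d@YU,d[2];th=np.arctan2(-y,z);F=np.array(F)
    t=-np.cos(th)*YU-np.sin(th)*ZU;r=-np.sin(th)*YU+np.cos(th)*ZU
    return np.degrees(th)%360,np.hypot(y,z)*1000,d@XU*1000,-F@t,F@r,F@XU
E
python3 - <<'E'
from an import *
o,p,M=st();print(o['time'],np.round(an(p,o['ee_rot'],o['contact_force']),1),o['joint_pos'].round(2),o['width'],M.round(3).tolist())
E
```

```text
16.2167 [226.9  56.8  -5.1   2.    9.1   1.3] [ 1.08  0.58 -0.38  1.85 -0.39  0.9   0.49] 0.2764662347894083 [[0.428, 0.87, 0.246], [0.753, -0.493, 0.436], [0.501, -0.001, -0.866]]
```

>>> {"api": "jog_arm", "payload": {"moves": [[[0.0,-0.21,0.03],[0,0,0]],[[0.08,-0.16,-0.13],[0,0,0]],[[0.08,-0.11,-0.13],[0,0,0]],[[0.08,-0.11,-0.13],[0,0,0]],[[0.08,-0.11,-0.13],[0,0,0]],[[0.08,-0.11,-0.13],[0,0,0]],[[0.08,-0.11,-0.13],[0,0,0]],[[0.08,-0.11,-0.13],[0,0,0]]]}}

```text
time: 16.88
position: [0.4566, -0.3203, 0.1082]
ee_rot: [-2.428, -1.412, -0.652]
contact_force: [1.2, -0.2, -1.4]
width: 0.275
finger_force: 30.0
```

>>> {"api": "jog_arm", "payload": {"moves": [[[0.09,-0.07,-0.15],[0,0,0]],[[0.09,-0.07,-0.15],[0,0,0]],[[0.09,-0.07,-0.15],[0,0,0]],[[0.09,-0.07,-0.15],[0,0,0]],[[0.09,-0.07,-0.15],[0,0,0]],[[0.09,-0.07,-0.15],[0,0,0]],[[0.09,-0.07,-0.15],[0,0,0]],[[0.09,-0.07,-0.15],[0,0,0]]]}}

```text
time: 17.55
position: [0.4517, -0.3174, 0.1219]
ee_rot: [-2.428, -1.412, -0.652]
contact_force: [5.1, -1.8, -1.5]
width: 0.274
finger_force: 30.0
```

>>> {"api": "jog_arm", "payload": {"moves": [[[0.09,-0.03,-0.16],[0,0,0]],[[0.09,-0.03,-0.16],[0,0,0]],[[0.09,-0.03,-0.16],[0,0,0]],[[0.09,-0.03,-0.16],[0,0,0]],[[0.09,-0.03,-0.16],[0,0,0]],[[0.09,-0.03,-0.16],[0,0,0]],[[0.09,-0.03,-0.16],[0,0,0]],[[0.09,-0.03,-0.16],[0,0,0]]]}}

```text
time: 18.22
position: [0.45, -0.3164, 0.1365]
ee_rot: [-2.429, -1.412, -0.653]
contact_force: [7.4, -2.2, -4.0]
width: 0.279
finger_force: 30.0
```

>>> {"api": "jog_arm", "payload": {"moves": [[[0.1,0.03,-0.16],[0,0,0]],[[0.1,0.03,-0.16],[0,0,0]],[[0.1,0.03,-0.16],[0,0,0]],[[0.1,0.03,-0.16],[0,0,0]],[[0.1,0.03,-0.16],[0,0,0]],[[0.1,0.03,-0.16],[0,0,0]],[[0.1,0.03,-0.16],[0,0,0]],[[0.1,0.03,-0.16],[0,0,0]]]}}

```text
time: 18.88
position: [0.4515, -0.3172, 0.1507]
ee_rot: [-2.428, -1.411, -0.651]
contact_force: [7.2, -2.2, -6.7]
width: 0.278
finger_force: 30.0
```

Run:
```python
from an import *
o,p,M=st();print(o['time'],np.round(an(p,o['ee_rot'],o['contact_force']),1),o['joint_pos'].round(2),o['width'],M.round(3).tolist())
```

```text
18.8833 [284.7  57.6  -5.1   4.6  -8.7   1.7] [ 1.1   0.49 -0.39  1.85 -0.4   0.99  0.47] 0.2783792368759116 [[0.429, 0.869, 0.249], [0.753, -0.495, 0.433], [0.499, 0.002, -0.867]]
```

>>> {"api": "jog_arm", "payload": {"moves": [[[0.08,0.16,-0.16],[0,0,0]],[[0.08,0.16,-0.16],[0,0,0]],[[0.08,0.08,-0.16],[0,0,0]],[[0.08,0.08,-0.16],[0,0,0]],[[0.08,0.08,-0.16],[0,0,0]],[[0.08,0.08,-0.16],[0,0,0]],[[0.08,0.08,-0.16],[0,0,0]],[[0.08,0.08,-0.16],[0,0,0]]]}}

```text
time: 19.55
position: [0.4566, -0.3202, 0.1652]
ee_rot: [-2.423, -1.411, -0.648]
contact_force: [-1.7, 3.0, -4.9]
width: 0.274
finger_force: 30.0
```

>>> {"api": "jog_arm", "payload": {"moves": [[[0.08,0.11,-0.12],[0,0,0]],[[0.08,0.11,-0.12],[0,0,0]],[[0.08,0.11,-0.12],[0,0,0]],[[0.08,0.11,-0.12],[0,0,0]],[[0.08,0.11,-0.12],[0,0,0]],[[0.08,0.11,-0.12],[0,0,0]],[[0.08,0.11,-0.12],[0,0,0]],[[0.08,0.11,-0.12],[0,0,0]]]}}

```text
time: 20.22
position: [0.4637, -0.3243, 0.1764]
ee_rot: [-2.423, -1.41, -0.646]
contact_force: [-5.8, 0.5, -5.6]
width: 0.278
finger_force: 30.0
```

>>> {"api": "jog_arm", "payload": {"moves": [[[0.05,0.16,-0.1],[0,0,0]],[[0.05,0.16,-0.1],[0,0,0]],[[0.05,0.16,-0.1],[0,0,0]],[[0.05,0.16,-0.1],[0,0,0]],[[0.05,0.16,-0.1],[0,0,0]],[[0.05,0.16,-0.1],[0,0,0]],[[0.05,0.16,-0.1],[0,0,0]],[[0.05,0.16,-0.1],[0,0,0]]]}}

```text
time: 20.88
position: [0.4735, -0.33, 0.1857]
ee_rot: [-2.42, -1.41, -0.644]
contact_force: [-9.8, 4.8, -0.4]
width: 0.273
finger_force: 30.0
```

>>> {"api": "jog_arm", "payload": {"moves": [[[0.04,0.17,-0.06],[0,0,0]],[[0.04,0.17,-0.06],[0,0,0]],[[0.04,0.17,-0.06],[0,0,0]],[[0.04,0.17,-0.06],[0,0,0]],[[0.04,0.17,-0.06],[0,0,0]],[[0.04,0.17,-0.06],[0,0,0]],[[0.04,0.17,-0.06],[0,0,0]],[[0.04,0.17,-0.06],[0,0,0]]]}}

```text
time: 21.55
position: [0.4854, -0.3369, 0.192]
ee_rot: [-2.42, -1.41, -0.644]
contact_force: [-11.4, 2.7, 1.4]
width: 0.278
finger_force: 30.0
```

Run:
```python
from an import *
o,p,M=st();print(o['time'],np.round(an(p,o['ee_rot'],o['contact_force']),1),o['joint_pos'].round(2),o['width'],M.round(3).tolist())
```

```text
21.55 [343.6  58.3  -5.   10.3   4.5  -3.3] [ 1.06  0.5  -0.38  1.73 -0.38  1.1   0.4 ] 0.2780378761536549 [[0.428, 0.871, 0.241], [0.752, -0.492, 0.438], [0.5, -0.006, -0.866]]
```

>>> {"api": "jog_arm", "payload": {"moves": [[[0.01,0.19,-0.03],[0,0,0]],[[0.01,0.19,-0.03],[0,0,0]],[[0.01,0.19,-0.03],[0,0,0]],[[0.01,0.19,-0.03],[0,0,0]],[[0.01,0.19,-0.03],[0,0,0]],[[0.01,0.19,-0.03],[0,0,0]],[[0.01,0.19,-0.03],[0,0,0]],[[0.01,0.19,-0.03],[0,0,0]]]}}

```text
time: 22.22
position: [0.4986, -0.3446, 0.1947]
ee_rot: [-2.42, -1.41, -0.645]
contact_force: [-11.3, 3.7, 1.2]
width: 0.28
finger_force: 30.0
```

>>> {"api": "jog_arm", "payload": {"moves": [[[-0.02,0.19,0.03],[0,0,0]],[[-0.02,0.19,0.03],[0,0,0]],[[-0.02,0.19,0.03],[0,0,0]],[[-0.02,0.19,0.03],[0,0,0]],[[-0.02,0.19,0.03],[0,0,0]],[[-0.02,0.19,0.03],[0,0,0]],[[-0.02,0.19,0.03],[0,0,0]],[[-0.02,0.19,0.03],[0,0,0]]]}}

```text
time: 22.88
position: [0.5126, -0.3527, 0.1929]
ee_rot: [-2.421, -1.411, -0.647]
contact_force: [-11.3, 4.0, 5.4]
width: 0.279
finger_force: 29.9
```

>>> {"api": "jog_arm", "payload": {"moves": [[[-0.04,0.17,0.06],[0,0,0]],[[-0.04,0.17,0.06],[0,0,0]],[[-0.04,0.17,0.06],[0,0,0]],[[-0.04,0.17,0.06],[0,0,0]],[[-0.04,0.17,0.06],[0,0,0]],[[-0.04,0.17,0.06],[0,0,0]],[[-0.04,0.17,0.06],[0,0,0]],[[-0.04,0.17,0.06],[0,0,0]]]}}

```text
time: 23.55
position: [0.5246, -0.3596, 0.1875]
ee_rot: [-2.421, -1.411, -0.648]
contact_force: [-10.7, 3.4, 6.2]
width: 0.28
finger_force: 29.9
```

>>> {"api": "jog_arm", "payload": {"moves": [[[-0.06,0.15,0.1],[0,0,0]],[[-0.06,0.15,0.1],[0,0,0]],[[-0.06,0.15,0.1],[0,0,0]],[[-0.06,0.15,0.1],[0,0,0]],[[-0.06,0.15,0.1],[0,0,0]],[[-0.06,0.15,0.1],[0,0,0]],[[-0.06,0.15,0.1],[0,0,0]],[[-0.06,0.15,0.1],[0,0,0]]]}}

```text
time: 24.22
position: [0.5352, -0.3658, 0.1784]
ee_rot: [-2.421, -1.411, -0.649]
contact_force: [-10.4, 2.4, 6.3]
width: 0.274
finger_force: 29.9
```

Run:
```python
from an import *
o,p,M=st();print(o['time'],np.round(an(p,o['ee_rot'],o['contact_force']),1),o['joint_pos'].round(2),o['width'],M.round(3).tolist())
```

```text
24.2167 [44.1 59.  -5.  11.7 -2.6 -3.1] [ 1.01  0.59 -0.36  1.6  -0.36  1.11  0.36] 0.2738057160316745 [[0.427, 0.871, 0.245], [0.752, -0.492, 0.438], [0.502, -0.003, -0.865]]
```

Peak resistance is near 20–45°. Continuing.

>>> {"api": "jog_arm", "payload": {"moves": [[[-0.08,0.11,0.13],[0,0,0]],[[-0.08,0.11,0.13],[0,0,0]],[[-0.08,0.11,0.13],[0,0,0]],[[-0.08,0.11,0.13],[0,0,0]],[[-0.08,0.11,0.13],[0,0,0]],[[-0.08,0.11,0.13],[0,0,0]],[[-0.08,0.11,0.13],[0,0,0]],[[-0.08,0.11,0.13],[0,0,0]]]}}

```text
time: 24.88
position: [0.5433, -0.3705, 0.1668]
ee_rot: [-2.422, -1.412, -0.651]
contact_force: [-9.7, 4.1, 8.5]
width: 0.274
finger_force: 29.9
```

>>> {"api": "jog_arm", "payload": {"moves": [[[-0.08,0.07,0.15],[0,0,0]],[[-0.08,0.07,0.15],[0,0,0]],[[-0.08,0.07,0.15],[0,0,0]],[[-0.08,0.07,0.15],[0,0,0]],[[-0.08,0.07,0.15],[0,0,0]],[[-0.08,0.07,0.15],[0,0,0]],[[-0.08,0.07,0.15],[0,0,0]],[[-0.08,0.07,0.15],[0,0,0]]]}}

```text
time: 25.55
position: [0.5484, -0.3735, 0.1534]
ee_rot: [-2.423, -1.412, -0.651]
contact_force: [-10.0, 1.4, 10.0]
width: 0.283
finger_force: 29.9
```

>>> {"api": "jog_arm", "payload": {"moves": [[[-0.1,0.02,0.17],[0,0,0]],[[-0.1,0.02,0.17],[0,0,0]],[[-0.1,0.02,0.17],[0,0,0]],[[-0.1,0.02,0.17],[0,0,0]],[[-0.1,0.02,0.17],[0,0,0]],[[-0.1,0.02,0.17],[0,0,0]],[[-0.1,0.02,0.17],[0,0,0]],[[-0.1,0.02,0.17],[0,0,0]]]}}

```text
time: 26.22
position: [0.5506, -0.3747, 0.1382]
ee_rot: [-2.424, -1.412, -0.653]
contact_force: [-8.4, 1.4, 10.4]
width: 0.276
finger_force: 29.9
```

>>> {"api": "jog_arm", "payload": {"moves": [[[-0.09,-0.02,0.16],[0,0,0]],[[-0.09,-0.02,0.16],[0,0,0]],[[-0.09,-0.02,0.16],[0,0,0]],[[-0.09,-0.02,0.16],[0,0,0]],[[-0.09,-0.02,0.16],[0,0,0]],[[-0.09,-0.02,0.16],[0,0,0]],[[-0.09,-0.02,0.16],[0,0,0]],[[-0.09,-0.02,0.16],[0,0,0]]]}}

```text
time: 26.88
position: [0.5494, -0.3741, 0.1237]
ee_rot: [-2.424, -1.412, -0.653]
contact_force: [-9.0, 1.3, 12.1]
width: 0.275
finger_force: 29.9
```

Run:
```python
from an import *
o,p,M=st();print(o['time'],np.round(an(p,o['ee_rot'],o['contact_force']),1),o['joint_pos'].round(2),o['width'],M.round(3).tolist())
```

```text
26.8833 [102.1  58.8  -5.   10.1 -10.8  -3.4] [ 1.    0.67 -0.36  1.6  -0.35  1.03  0.38] 0.2754007338464209 [[0.427, 0.87, 0.249], [0.753, -0.494, 0.436], [0.502, 0.001, -0.865]]
```

>>> {"api": "jog_arm", "payload": {"moves": [[[-0.09,-0.16,0.15],[0,0,0]],[[-0.09,-0.16,0.15],[0,0,0]],[[-0.09,-0.08,0.15],[0,0,0]],[[-0.09,-0.08,0.15],[0,0,0]],[[-0.09,-0.08,0.15],[0,0,0]],[[-0.09,-0.08,0.15],[0,0,0]],[[-0.09,-0.08,0.15],[0,0,0]],[[-0.09,-0.08,0.15],[0,0,0]]]}}

```text
time: 27.55
position: [0.5452, -0.3717, 0.1106]
ee_rot: [-2.43, -1.413, -0.659]
contact_force: [-2.7, -1.2, 9.1]
width: 0.273
finger_force: 29.9
```

>>> {"api": "jog_arm", "payload": {"moves": [[[-0.07,-0.11,0.13],[0,0,0]],[[-0.07,-0.11,0.13],[0,0,0]],[[-0.07,-0.11,0.13],[0,0,0]],[[-0.07,-0.11,0.13],[0,0,0]],[[-0.07,-0.11,0.13],[0,0,0]],[[-0.07,-0.11,0.13],[0,0,0]],[[-0.07,-0.11,0.13],[0,0,0]],[[-0.07,-0.11,0.13],[0,0,0]]]}}

```text
time: 28.22
position: [0.5384, -0.3677, 0.0988]
ee_rot: [-2.431, -1.414, -0.66]
contact_force: [-1.3, -2.1, 10.1]
width: 0.278
finger_force: 29.9
```

>>> {"api": "jog_arm", "payload": {"moves": [[[-0.06,-0.16,0.1],[0,0,0]],[[-0.06,-0.16,0.1],[0,0,0]],[[-0.06,-0.16,0.1],[0,0,0]],[[-0.06,-0.16,0.1],[0,0,0]],[[-0.06,-0.16,0.1],[0,0,0]],[[-0.06,-0.16,0.1],[0,0,0]],[[-0.06,-0.16,0.1],[0,0,0]],[[-0.06,-0.16,0.1],[0,0,0]]]}}

```text
time: 28.88
position: [0.5263, -0.3608, 0.0871]
ee_rot: [-2.43, -1.413, -0.657]
contact_force: [3.6, -1.7, 4.3]
width: 0.274
finger_force: 29.9
```

>>> {"api": "jog_arm", "payload": {"moves": [[[-0.03,-0.17,0.06],[0,0,0]],[[-0.03,-0.17,0.06],[0,0,0]],[[-0.03,-0.17,0.06],[0,0,0]],[[-0.03,-0.17,0.06],[0,0,0]],[[-0.03,-0.17,0.06],[0,0,0]],[[-0.03,-0.17,0.06],[0,0,0]],[[-0.03,-0.17,0.06],[0,0,0]],[[-0.03,-0.17,0.06],[0,0,0]]]}}

```text
time: 29.55
position: [0.5114, -0.3521, 0.08]
ee_rot: [-2.425, -1.411, -0.651]
contact_force: [1.4, -1.3, 9.0]
width: 0.277
finger_force: 29.9
```

>>> {"api": "jog_arm", "payload": {"moves": [[[-0.01,-0.19,0.02],[0,0,0]],[[-0.01,-0.19,0.02],[0,0,0]],[[-0.01,-0.19,0.02],[0,0,0]],[[-0.01,-0.19,0.02],[0,0,0]],[[-0.01,-0.19,0.02],[0,0,0]],[[-0.01,-0.19,0.02],[0,0,0]],[[-0.01,-0.19,0.02],[0,0,0]],[[-0.01,-0.19,0.02],[0,0,0]]]}}

```text
time: 30.22
position: [0.4988, -0.3448, 0.0786]
ee_rot: [-2.426, -1.411, -0.652]
contact_force: [2.0, -2.0, 8.8]
width: 0.279
finger_force: 29.9
```

Run:
```python
from an import *
o,p,M=st();print(o['time'],np.round(an(p,o['ee_rot'],o['contact_force']),1),o['joint_pos'].round(2),o['width'],M.round(3).tolist())
```

```text
30.2167 [180.9  57.5  -5.1   2.6  -8.8  -0.7] [ 1.05  0.66 -0.38  1.77 -0.37  0.9   0.46] 0.27927313808121246 [[0.428, 0.869, 0.249], [0.753, -0.495, 0.434], [0.5, 0.001, -0.866]]
```

```bash
cat > fit.py <<'E'
from an import *
import re
D='''0.486,-0.3374,0.0813,0.1,0.2,-7.9
0.474,-0.3305,0.0875,-2.4,1.9,-8.7
0.4637,-0.3244,0.0972,-3.9,3.7,-7.7
0.4566,-0.3203,0.1082,1.2,-0.2,-1.4
0.4517,-0.3174,0.1219,5.1,-1.8,-1.5
0.45,-0.3164,0.1365,7.4,-2.2,-4.0
0.4515,-0.3172,0.1507,7.2,-2.2,-6.7
0.4566,-0.3202,0.1652,-1.7,3.0,-4.9
0.4637,-0.3243,0.1764,-5.8,0.5,-5.6
0.4735,-0.33,0.1857,-9.8,4.8,-0.4
0.4854,-0.3369,0.192,-11.4,2.7,1.4
0.4986,-0.3446,0.1947,-11.3,3.7,1.2
0.5126,-0.3527,0.1929,-11.3,4.0,5.4
0.5246,-0.3596,0.1875,-10.7,3.4,6.2
0.5352,-0.3658,0.1784,-10.4,2.4,6.3
0.5433,-0.3705,0.1668,-9.7,4.1,8.5
0.5484,-0.3735,0.1534,-10.0,1.4,10.0
0.5506,-0.3747,0.1382,-8.4,1.4,10.4
0.5494,-0.3741,0.1237,-9.0,1.3,12.1
0.5452,-0.3717,0.1106,-2.7,-1.2,9.1
0.5384,-0.3677,0.0988,-1.3,-2.1,10.1
0.5263,-0.3608,0.0871,3.6,-1.7,4.3
0.5114,-0.3521,0.08,1.4,-1.3,9.0
0.4988,-0.3448,0.0786,2.0,-2.0,8.8'''
D=np.array([[float(x) for x in l.split(',')] for l in D.split('\n')])
z=np.array([.246,.436,-.866]); g=D[:,:3]-.008*z-np.array([.5002,-.3443,.143]); F=D[:,3:]
y,zz=g@YU,g[:,2]
s=np.linalg.lstsq(np.c_[2*y,2*zz,np.ones(len(y))],y*y+zz*zz,rcond=None)[0]
r=np.sqrt(s[2]+s[0]**2+s[1]**2);print('centre',s[:2]*1e3,'r',r*1e3,'res mm',(np.hypot(y-s[0],zz-s[1])-r).round(4)*1e3)
y=y-s[0];zz=zz-s[1];th=np.arctan2(-y,zz)
t=-np.cos(th)[:,None]*YU-np.sin(th)[:,None]*ZU
T=-(F*t).sum(1)
Rr=(F*(-np.sin(th)[:,None]*YU+np.cos(th)[:,None]*ZU)).sum(1)
A=np.c_[np.ones(len(th)),np.sin(th),np.cos(th)]
for w in range(2):
    B=A if w==0 else np.c_[A,np.abs(Rr)]
    k,_,_,_=np.linalg.lstsq(B,T,rcond=None); rs=T-B@k
    cov=np.linalg.inv(B.T@B)*rs.var()*len(T)/(len(T)-B.shape[1])
    print(k.round(2),'amp',np.hypot(k[1],k[2]).round(2),'phase of max',np.degrees(np.arctan2(k[1],k[2])).round(1),'rms',rs.std().round(2),'sd deg',np.degrees(np.sqrt(cov[1,1])/np.hypot(k[1],k[2])).round(1))
if __name__=='__main__': print(np.c_[np.degrees(th)%360,T,rs,Rr].round(1).tolist())
E
python3 fit.py
```

```text
centre [-0.8354801   0.63305793] r 58.039463185534295 res mm [-0.2 -0.2 -0.1 -0.   0.1  0.2  0.2  0.   0.  -0.  -0.1 -0.  -0.1 -0.
 -0.1  0.  -0.   0.   0.2  0.   0.  -0.   0.1  0.1]
[7.24 3.45 4.3 ] amp 5.51 phase of max 38.8 rms 0.42 sd deg 1.3
[7.03 3.43 4.4  0.04] amp 5.57 phase of max 38.0 rms 0.4 sd deg 1.3
[[196.6, 2.2, 0.1, 7.6], [211.7, 2.0, 0.1, 9.0], [227.0, 2.1, 0.2, 9.1], [240.6, 1.8, -0.1, -0.3], [255.2, 2.8, 0.0, -4.8], [269.8, 4.0, 0.1, -7.5], [283.9, 4.7, -0.4, -8.7], [299.4, 5.7, -0.5, 0.2], [313.1, 7.7, 0.2, 0.0], [327.6, 9.4, 0.3, 5.5], [342.6, 10.3, -0.1, 4.7], [358.0, 11.6, 0.2, 1.6], [14.1, 12.7, 0.5, 2.4], [28.9, 12.6, 0.0, 0.1], [44.0, 11.7, -1.0, -2.6], [58.8, 12.7, 0.3, -4.5], [73.3, 12.3, 0.4, -6.1], [88.5, 10.6, -0.3, -7.7], [102.9, 9.9, 0.1, -10.9], [116.7, 7.4, -1.0, -5.6], [130.7, 7.6, 0.6, -6.6], [148.8, 5.6, 0.5, -1.6], [167.3, 3.8, -0.0, -8.4], [181.7, 2.5, -0.4, -8.9]]
```

The fit is clean. Drag is about 7.2 N, the weight's amplitude about 5.5 N, and lifting is hardest at 38°. So the heavy side hangs straight down with the handle at about 308.4°. The unit has gone round once, and I'll continue in the same direction to 308°.

>>> {"api": "jog_arm", "payload": {"moves": [[[0.02,-0.19,-0.04],[0,0,0]],[[0.02,-0.19,-0.04],[0,0,0]],[[0.02,-0.19,-0.04],[0,0,0]],[[0.02,-0.19,-0.02],[0,0,0]],[[0.02,-0.19,-0.02],[0,0,0]],[[0.02,-0.19,-0.02],[0,0,0]],[[0.02,-0.19,-0.02],[0,0,0]],[[0.02,-0.19,-0.02],[0,0,0]]]}}

```text
time: 30.88
position: [0.4859, -0.3373, 0.081]
ee_rot: [-2.427, -1.411, -0.652]
contact_force: [3.9, -3.7, 7.7]
width: 0.275
finger_force: 29.9
```

>>> {"api": "jog_arm", "payload": {"moves": [[[0.03,-0.17,-0.07],[0,0,0]],[[0.03,-0.17,-0.07],[0,0,0]],[[0.03,-0.17,-0.07],[0,0,0]],[[0.03,-0.17,-0.07],[0,0,0]],[[0.03,-0.17,-0.07],[0,0,0]],[[0.03,-0.17,-0.07],[0,0,0]],[[0.03,-0.17,-0.07],[0,0,0]],[[0.03,-0.17,-0.07],[0,0,0]]]}}

```text
time: 31.55
position: [0.4742, -0.3305, 0.087]
ee_rot: [-2.426, -1.411, -0.653]
contact_force: [6.0, -1.3, 4.8]
width: 0.277
finger_force: 29.9
```

>>> {"api": "jog_arm", "payload": {"moves": [[[0.06,-0.15,-0.1],[0,0,0]],[[0.06,-0.15,-0.1],[0,0,0]],[[0.06,-0.15,-0.1],[0,0,0]],[[0.06,-0.15,-0.1],[0,0,0]],[[0.06,-0.15,-0.1],[0,0,0]],[[0.06,-0.15,-0.1],[0,0,0]],[[0.06,-0.15,-0.1],[0,0,0]],[[0.06,-0.15,-0.1],[0,0,0]]]}}

```text
time: 32.22
position: [0.4642, -0.3247, 0.0962]
ee_rot: [-2.427, -1.412, -0.653]
contact_force: [6.1, -1.6, 4.1]
width: 0.277
finger_force: 30.0
```

>>> {"api": "jog_arm", "payload": {"moves": [[[0.08,-0.11,-0.13],[0,0,0]],[[0.08,-0.11,-0.13],[0,0,0]],[[0.08,-0.11,-0.13],[0,0,0]],[[0.08,-0.11,-0.13],[0,0,0]],[[0.08,-0.11,-0.13],[0,0,0]],[[0.08,-0.11,-0.13],[0,0,0]],[[0.08,-0.11,-0.13],[0,0,0]],[[0.08,-0.11,-0.13],[0,0,0]]]}}

```text
time: 32.88
position: [0.4566, -0.3202, 0.108]
ee_rot: [-2.428, -1.412, -0.652]
contact_force: [7.2, -3.2, 1.0]
width: 0.273
finger_force: 30.0
```

>>> {"api": "jog_arm", "payload": {"moves": [[[0.09,-0.07,-0.15],[0,0,0]],[[0.09,-0.07,-0.15],[0,0,0]],[[0.09,-0.07,-0.15],[0,0,0]],[[0.09,-0.07,-0.15],[0,0,0]],[[0.09,-0.07,-0.15],[0,0,0]],[[0.09,-0.07,-0.15],[0,0,0]],[[0.09,-0.07,-0.15],[0,0,0]],[[0.09,-0.07,-0.15],[0,0,0]]]}}

```text
time: 33.55
position: [0.4517, -0.3174, 0.1216]
ee_rot: [-2.428, -1.412, -0.652]
contact_force: [10.0, -2.0, -0.1]
width: 0.278
finger_force: 30.0
```

>>> {"api": "jog_arm", "payload": {"moves": [[[0.09,-0.03,-0.16],[0,0,0]],[[0.09,-0.03,-0.16],[0,0,0]],[[0.09,-0.03,-0.16],[0,0,0]],[[0.09,-0.03,-0.16],[0,0,0]],[[0.09,-0.03,-0.16],[0,0,0]],[[0.09,-0.03,-0.16],[0,0,0]],[[0.09,-0.03,-0.16],[0,0,0]],[[0.09,-0.03,-0.16],[0,0,0]]]}}

```text
time: 34.22
position: [0.45, -0.3164, 0.1359]
ee_rot: [-2.429, -1.412, -0.653]
contact_force: [10.9, -1.0, -4.3]
width: 0.279
finger_force: 30.0
```

```bash
cat > now.py <<'E'
from fit import *
o,p,M=st();gg=p-.008*M[:,2]-np.array([.5002,-.3443,.143]);Y=gg@YU-s[0];Z=gg[2]-s[1];a=np.arctan2(-Y,Z);f=np.array(o['contact_force'])
print('NOW',o['time'],'th',np.degrees(a)%360,'r',np.hypot(Y,Z)*1e3,'Ft',-f@(-np.cos(a)*YU-np.sin(a)*ZU),'Fr',f@(-np.sin(a)*YU+np.cos(a)*ZU),'qd',np.abs(o['qd']).max())
b=np.radians(308.4);print('to 308.4 tool cm',M.T@(r*((-np.sin(b)+np.sin(a))*YU+(np.cos(b)-np.cos(a))*ZU))*100, 'inward 1mm', M.T@(np.sin(a)*YU-np.cos(a)*ZU)*.1)
E
python3 now.py|tail -2
```

```text
NOW 34.2167 th 269.24232729184814 r 58.2690052255234 Ft 4.466442254824087 Fr -9.89959755611267 qd 0.035518331867515476
to 308.4 tool cm [ 1.82918801  1.26709956 -3.19050058] inward 1mm [-0.00014608  0.09998792 -0.00122599]
```

>>> {"api": "jog_arm", "payload": {"moves": [[[0.1,0.08,-0.16],[0,0,0]],[[0.1,0.08,-0.16],[0,0,0]],[[0.1,0.08,-0.16],[0,0,0]],[[0.1,0.08,-0.16],[0,0,0]],[[0.1,0.03,-0.16],[0,0,0]],[[0.1,0.03,-0.16],[0,0,0]],[[0.1,0.03,-0.16],[0,0,0]],[[0.1,0.03,-0.16],[0,0,0]]]}}

```text
time: 34.88
position: [0.4516, -0.3173, 0.1509]
ee_rot: [-2.425, -1.411, -0.648]
contact_force: [3.4, -1.0, -5.4]
width: 0.275
finger_force: 30.0
```

>>> {"api": "jog_arm", "payload": {"moves": [[[0.08,0.08,-0.16],[0,0,0]],[[0.08,0.08,-0.16],[0,0,0]],[[0.08,0.08,-0.16],[0,0,0]],[[0.08,0.08,-0.16],[0,0,0]],[[0.08,0.08,-0.16],[0,0,0]],[[0.08,0.08,-0.16],[0,0,0]],[[0.08,0.08,-0.16],[0,0,0]],[[0.08,0.08,-0.16],[0,0,0]]]}}

```text
time: 35.55
position: [0.4569, -0.3204, 0.1658]
ee_rot: [-2.423, -1.411, -0.648]
contact_force: [-2.7, 4.3, -5.5]
width: 0.275
finger_force: 30.0
```

```bash
python3 now.py|tail -2
```

```text
NOW 35.55 th 300.0442630229266 r 58.04674222185524 Ft 7.063335272882175 Fr 1.1535358205340631 qd 0.04187670877628948
to 308.4 tool cm [ 0.34637914  0.47372287 -0.60888804] inward 1mm [-0.0257754   0.08668589  0.04266752]
```

>>> {"api": "jog_arm", "payload": {"moves": [[[0.06,0.08,-0.1],[0,0,0]],[[0.06,0.08,-0.1],[0,0,0]],[[0.06,0.08,-0.1],[0,0,0]],[[0.06,0.08,-0.1],[0,0,0]],[[0.06,0.08,-0.1],[0,0,0]],[[0.05,0.07,-0.1],[0,0,0]],[[0,0,0],[0,0,0]],[[0,0,0],[0,0,0]]]}}

```text
time: 36.22
position: [0.461, -0.3228, 0.1728]
ee_rot: [-2.423, -1.411, -0.649]
contact_force: [-2.5, 3.2, -4.6]
width: 0.277
finger_force: 30.0
```

```bash
python3 now.py|tail -2
```

```text
NOW 36.2167 th 308.4686027525564 r 58.050523842300194 Ft 5.911174750913218 Fr 0.09083219482318604 qd 0.0017851100169340467
to 308.4 tool cm [-0.00269048 -0.00430655  0.00474408] inward 1mm [-0.03179271  0.078433    0.05326296]
```

>>> {"api": "jog_arm", "payload": {"moves": [[[-0.03,-0.04,0.05],[0,0,0]],[[-0.03,-0.04,0.06],[0,0,0]],[[0,0,0],[0,0,0]],[[0,0,0],[0,0,0]],[[0,0,0],[0,0,0]],[[0,0,0],[0,0,0]]]}}

```text
time: 36.72
position: [0.461, -0.3228, 0.1727]
ee_rot: [-2.424, -1.412, -0.651]
contact_force: [-4.2, 2.3, 0.9]
width: 0.277
finger_force: 30.0
```

```bash
python3 now.py|tail -2; python3 -c "
from h import *
snap('top','t2.png')"
```

```text
NOW 36.7167 th 308.3904051362122 r 57.991884449443745 Ft 2.231079902416739 Fr 4.295486633970332 qd 0.0017547533817989073
to 308.4 tool cm [ 0.00037642  0.00060319 -0.00066265] inward 1mm [-0.03179784  0.0784048   0.05330138]
```

View pics/t2.png

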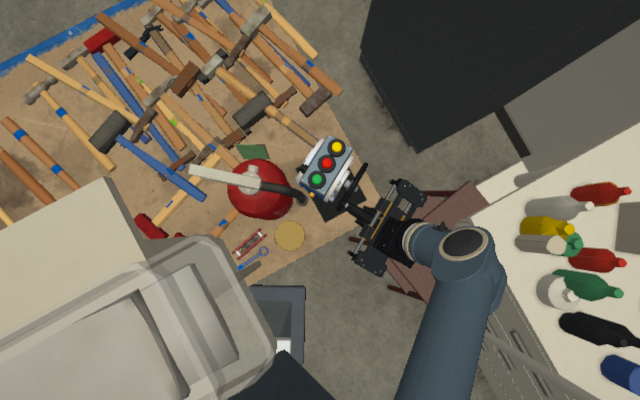

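The tin at (289,236) and the hex keys at (249,243) haven't moved, and the gripper is holding the handle still at 308.4°. Handing in.

```bash
python3 -c "
from cell import bot
print(bot.sign_off())"
```

```text
the job is handed in; nothing more can be done
None
```

I pressed red and then yellow to the end of travel, left green alone, turned the wheel about 1⅓ turns, and handed in with the handle gripped and still at about 308°, where the fitted forces put the heavy side straight down (fit good to about 1.3°); the tin and hex keys were not moved.

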